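Feel the opening of a small bench press with a taper gauge

ROBOT

A 6-joint arm with a two-finger parallel gripper is mounted at the origin on a cart in front of the work surface, level with it; the furniture and walls round the work are solid. World frame = base frame: x ahead of the robot, y to its left, z up, the work surface at z = 0. Lengths are in m, angles in degrees, forces in N, time in s.
With the tool pointing down it reaches from about 0.4 to 0.825 m from the base axis. Payload 7 kg.
Tool frame: the origin (TCP) lies midway between the tips of the shut fingers; the grasp point (between the pads) lies 19 mm behind it; z points along the fingers, y is the line along which they close (so a half turn about z gives the same grasp; the last joint's range is limited). The gripper opens to 88 mm and grips with 3 to 60 N. Pads are 19 mm wide; open, the fingers measure 130 mm over their backs; the gripper's body (78 mm by 193 mm) begins 47 mm behind the grasp point.
Start: joints at [-54.425, 20.546, 0.682, 0, -70.136, -16.507], TCP at [0.22, -0.638, 0.19] pointing down, gripper open.
Joint ranges: [-176.03, 176.03], [-82.01, 121.73], [-58.28, 71.71], [-173.87, 95.51], [-174.79, -0.11], [-173.66, 173.66]. Speed limits (degrees/s): [136.94, 136.94, 172.46, 180, 180, 180].

INTERFACE

Orientations are given as [roll, pitch, yaw] about the fixed x, y, z axes, in that order (R = Rz(yaw) Ry(pitch) Rx(roll)).
In Python, from plant import * gives the robot as it stands.
- The arm moves only by the tool move_arm, never from a script. Its argument "commands" is a list of rows, each a list of 7 numbers: the shift along the world's x, y, z in mm, then the turn, a rotation vector about the world's x, y, z in degrees, then the opening in per cent of the stroke, from 0 (shut) to 100 (fully open). In form: [[x, y, z, rx, ry, rz, fingers], ...]. A call has 1 to 20 rows; each row shifts and turns the commanded pose from where the row before left it; what a row does not reach is not made up. A row lasts 1/10 s, in which the tool goes at most 50 mm and 8.59 degrees, less where a joint would pass 70% of its speed; a pose out of reach is approached as far as the arm can. A call with a gripper value outside its range is refused whole. The fingers move at their own pace and stop on an object; "squeeze" is the grip in N (left out, the last holds). Time passes only in rows, so rows that do not move let the fingers close. It gives the time, the measured TCP pose, the force and the opening at its end, in the units of the state.
- get_state(): the state, without advancing time (a new reading comes with each control period).
- capture(name): name is "side" or "top" or "wrist"; returns a dict with "frame" (420x560x3 uint8, blue, green, red), "camera_matrix" (3x3 intrinsics, pixels), "dist_coeffs" ([k1, k2, p1, p2, k3] as OpenCV has them; the pictures are not rectified), "world_to_cam" (4x4, takes a point from world to camera coordinates); the wrist camera has in their place "tool_from_camera" (4x4, takes a point from camera to tool coordinates, whose origin is the TCP and whose axes are the flange's). Camera axes: x right, y up, looking along -z (the intrinsics and any distortion apply to the point x, -y, -z); pixel columns grow to the right and rows downward; lengths in m; the calibration is good to about 2 mm. A picture is of the moment at which its call begins: read the wrist's pose just before it. There is no depth.
- close_job(): hands the job in, once; it reports no verdict.
The state is a dict: "time_s": time; "joints": joint angles; "qd": joint speeds; "joint_torque": joint torques, N m; "tcp_pos": TCP position; "eef_rot": TCP orientation; "contact_force": force on the tool from outside, world axes, zero at the start; "moment": the same for the moment, N m; "gripper_width": finger opening in m.
Only numpy, scipy, OpenCV 4.12 (cv2) and the standard library are available. Lean on these libraries where they do the work, as an engineer would, in place of code of your own. Each camera call takes 0.05 s, during which the arm holds its last target. There are 200 camera calls.

TASK

Check the opening of the small bench press: pick up the taper gauge by its handle and slide its blade, thin end first and flat on the lower platen, straight into the mouth between the two platens until it drags snugly, with the sprung upper platen bearing on it but hardly lifted and never forced up. Finish while still holding the gauge by its handle at that depth, and leave the things lying around alone.

Things in the scene. Friction and masses are not known exactly. Their poses are not given: they have to be found in the camera images.
- gauge: Loose taper gauge, 0.16 kg, lying on its flat underside. Black ribbed handle block, 50 long (x) x 24 wide (y) x 45 mm high; from it a steel wedge blade, 24 mm wide, runs 120 mm along +x, 15 mm thick at the handle, thinning 1 mm per 10 mm to 3 mm at the free end; slope on top only, underside level with the handle's. Origin: centre of the handle's underside; x along the blade, z up.
- gauge_tip (a point): Middle of the underside of the blade's thin free end, 145 mm from the gauge's origin along x.
- press: Small grey bench press bolted to the bench, 160 x 180 mm, up to 110 mm high to the top of its black hand knob. Base, two steel posts 140 mm apart along y, a bridge above. The mouth between the platens is open to the press's -x side (towards the robot). Origin: on the bench under the screw; x points into the mouth, z up.
- lower_platen: Fixed steel plate, 140 x 100 x 8 mm, on the press base; its flat top is 28 mm above the bench and stands out 40 mm in front of the upper platen like a ledge. Origin: centre of its underside, 20 mm above the bench and 20 mm in front of (-x) the press's origin.
- lower_edge (a point): Middle of the lower platen's upper front edge, 90 mm in front of (-x) the press's origin and 28 mm above the bench.
- upper_edge (a point): Middle of the upper platen's lower front edge, 50 mm in front of (-x) the press's origin. The upper platen is a steel plate 100 x 100 x 10 mm. The opening between the platens here is set somewhere from 6 to 12 mm, so the blade meets this edge when its tip is 30 to 90 mm inside it.
- upper_platen (a joint): Lift of the sprung upper platen above its rest, in m, 0 at rest, up to 0.008. Its weight and springs bear down with about 6 N at rest and 2 N more per mm of lift, so the force needed to push the blade jumps to roughly 4 to 10 N when it catches; sliding on the lower platen alone drags far less unless pressed down. After it catches, 10 mm further lifts the platen 1 mm.
- oil_bottle: Bystander: small brown bottle with a green cap, 48 mm wide, 80 mm high, standing. Origin: centre of its underside.
- tape_roll_2: Bystander: roll of beige tape lying flat, 92 mm across, 24 mm high. Origin: centre of its underside.
- screwdriver: Bystander: red-handled screwdriver, 196 x 28 mm, lying. Origin: middle of its underside.
- spanner: Bystander: steel combination spanner, 184 x 27 x 8 mm, lying. Origin: middle of its underside.

How it is judged (in metres and radians):
On the way:
1. the gauge is lifted clear of the bench in the gripper (height (world z) of gauge above 0.02 m and contact force between gauge and the fingers above 1 N), for 0.2 s.
At the end, for the whole second after the job is handed in: Gripper holds the gauge by its handle (>4 N, within 70 mm of its origin) at rest; tip >20 mm inside the upper platen edge, within 35 mm of its middle, 0.17 rad of straight, 0.07 rad of level; upper platen bears on it with >1.5 N, lower platen with >0.5 N; upper platen lifted <3 mm (contact force between gauge and the fingers above 4 N and distance between the grasp point and gauge below 0.07 m and contact force between gauge and upper_platen above 1.5 N and contact force between gauge and lower_platen above 0.5 N and value of joint upper_platen below 0.003 m and x of gauge_tip in the frame of upper_edge above 0.02 m and y of gauge_tip in the frame of upper_edge between -0.035 and 0.035 m and angle between the x axis of gauge and the x axis of press, either way round below 0.17 rad and angle between gauge's own z axis and vertical below 0.07 rad and linear speed of gauge below 0.01 m/s); the arm keeps its last pose, push and grip.
It fails at once if the upper platen is forced up by more than 5 mm (value of joint upper_platen above 0.005 m).
It fails at once if a bystander is moved by more than 30 mm (distance of any of oil_bottle, tape_roll_2, screwdriver, spanner from where it was at the start of the episode above 0.03 m).
It also fails if it takes over 48 s, if anything falls off the work surface, if the arm or the gripper's body presses on something with over 40 N, if the wrist force passes 120 N, or if a joint passes its speed limit or range.

## Working session

There is one attempt and no reset: what is moved stays moved. The work goes in short steps, Python scripts to look and compute and a tool call to move; the robot and the scene stay as the last step left them, time stands still between calls to the robot, and variables do not carry over. Pictures are saved under pics/ and viewed, on a budget of 10 in all, crops included, one or two more only if the job needs it, and the job is handed in when it is done.

Besides the shell and the picture viewer there is one more tool, called after "Emit:" as a command line: name --pt "numbers of a row" for each row, then --argument value for the rest. move_arm: Moves the arm, as the interface text tells. Its arguments: {"type":"object","properties":{"commands":{"type":"array"},"squeeze":{"type":"number"}},"required":["commands"]}

```bash
mkdir -p pics; ls
cat > h.py <<'E'
from plant import *
import numpy as np, cv2
def snap(n,f):
    c=capture(n); cv2.imwrite('pics/'+f+'.png',c['frame']); np.savez('pics/'+f+'.npz',**{k:np.array(v) for k,v in c.items()}); return c
def ray(c,px,M=None):
    u=cv2.undistortPoints(np.array([[px]],float),np.array(c['camera_matrix'],float),np.array(c['dist_coeffs'],float))[0,0]
    d=np.array([u[0],-u[1],-1.])
    T=np.linalg.inv(np.array(c['world_to_cam'],float)) if M is None else M
    return T[:3,3],T[:3,:3]@d
def onz(c,px,z,M=None):
    o,d=ray(c,px,M); return o+d*(z-o[2])/d[2]
def proj(c,P):
    W=np.array(c['world_to_cam'],float); p=W[:3,:3]@np.array(P,float)+W[:3,3]
    return cv2.projectPoints(np.array([[p[0],-p[1],-p[2]]]),np.zeros(3),np.zeros(3),np.array(c['camera_matrix'],float),np.array(c['dist_coeffs'],float))[0].ravel()
E
python3 - <<'E'
from h import *
a=snap('top','t0');b=snap('side','s0')
print(get_state())
for c in(a,b): print(np.linalg.inv(np.array(c['world_to_cam']))[:3].round(3))
E
```

```text
pics
{'time_s': 0.1, 'joints': array([-5.44238265e+01,  2.05892065e+01,  6.39823943e-01, -1.66026073e-02,
       -7.01358009e+01, -1.65068773e+01]), 'qd': array([-0.00339682, -0.11868324,  0.20133884,  0.09592357,  0.00697481,
       -0.00638521]), 'joint_torque': array([-9.79486613e-04, -5.84163272e+01,  2.93751347e+01,  7.01542094e+00,
        1.02293550e-02, -6.78629112e-05]), 'tcp_pos': array([ 0.22033788, -0.6375164 ,  0.1896049 ]), 'eef_rot': array([ 1.79913892e+02, -9.24028190e-03, -1.60936350e+02]), 'contact_force': array([ 0.79925361, -0.37460102, -0.38830456]), 'moment': array([ 0.07409253, -0.07708807,  0.01749699]), 'gripper_width': 0.08759409597170272}
[[ 0.026  0.991 -0.135  0.416]
 [-1.     0.026  0.003  0.087]
 [ 0.006  0.135  0.991  1.158]]
[[-0.845 -0.37   0.385  1.115]
 [ 0.534 -0.604  0.592  0.921]
 [ 0.013  0.706  0.708  1.076]]
```

View pics/t0.png

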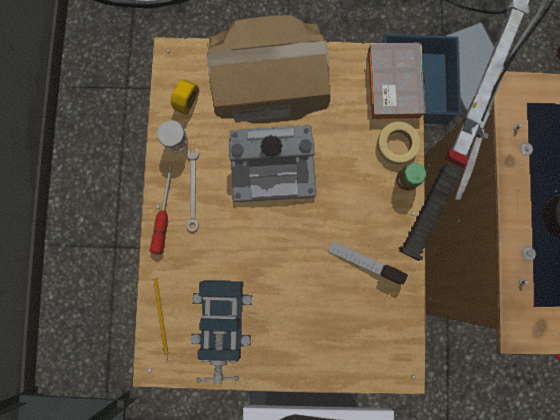

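View pics/s0.png

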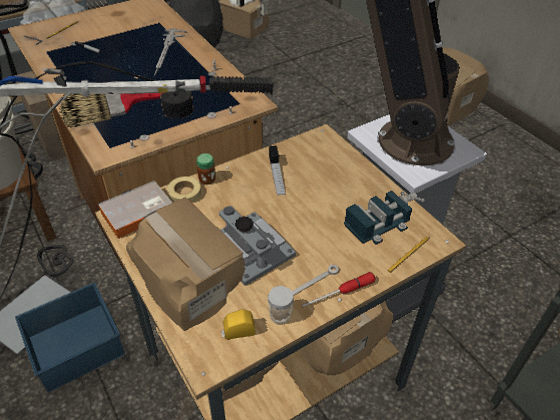

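The top view shows the gauge handle at about (394,274) and its tip at (332,246). The press is at about (272,165), with its mouth facing down in the image, towards the robot. The oil bottle (411,177) and tape roll (399,142) are to the right. Next I'll measure on an enlarged crop.

Run:
```python
from h import *
im=cv2.imread('pics/t0.png')
a=cv2.resize(im[110:290,220:420],None,fx=4,fy=4,interpolation=cv2.INTER_CUBIC)[:600]
a=cv2.resize(im[115:290,222:422],(800,700),interpolation=cv2.INTER_CUBIC)
a=cv2.resize(im[118:290,222:422],None,fx=3.4,fy=3.4,interpolation=cv2.INTER_CUBIC)
cv2.imwrite('pics/crop0.png',a);print(a.shape)
c=np.load('pics/t0.npz')
for n,p,z in [('handle',(396,275),.045),('tip',(331,247),.003),('pressbaseL',(234,206),0.02),('pressbaseR',(315,198),.02),('knob',(271,146),.11),('bottle',(411,175),.08),('tape',(399,142),.024)]:
    print(n,onz(c,p,z).round(4))
hsv=cv2.cvtColor(im,cv2.COLOR_BGR2HSV)
r=np.zeros(im.shape[:2],np.uint8); r[225:300,320:415]=1
wood=(hsv[...,1]>70)
dark=((hsv[...,2]<60)&(r>0)).astype(np.uint8); st=((hsv[...,1]<60)&(hsv[...,2]>90)&(r>0)).astype(np.uint8)
for m in(dark,st):
    cs,_=cv2.findContours(m,0,2); k=max(cs,key=cv2.contourArea); print(cv2.contourArea(k),cv2.minAreaRect(k),cv2.boxPoints(cv2.minAreaRect(k)).round(1).tolist())
```

```text
(585, 680, 3)
handle [ 0.4332 -0.1521  0.045 ]
tip [ 0.4909 -0.0196  0.003 ]
pressbaseL [0.5724 0.1918 0.02  ]
pressbaseR [0.5945 0.018  0.02  ]
knob [0.6839 0.1139 0.11  ]
bottle [ 0.6386 -0.1761  0.08  ]
tape [ 0.7231 -0.164   0.024 ]
266.0 ((393.3000793457031, 274.4000549316406), (25.043960571289062, 12.074767112731934), 26.56505012512207) [[379.3999938964844, 274.20001220703125], [384.79998779296875, 263.3999938964844], [407.20001220703125, 274.6000061035156], [401.79998779296875, 285.3999938964844]]
605.0 ((355.42437744140625, 257.6654357910156), (56.93310546875, 11.771198272705078), 24.567171096801758) [[327.1000061035156, 251.1999969482422], [332.0, 240.5], [383.79998779296875, 264.1000061035156], [378.8999938964844, 274.8999938964844]]
```

View pics/crop0.png

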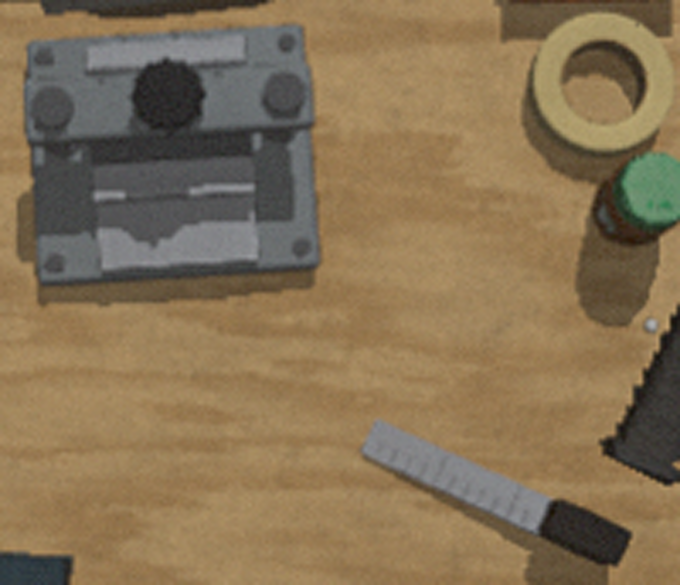

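Run:
```python
from h import *
c=np.load('pics/t0.npz')
f=lambda x,y,z: onz(c,(x/3.4+222-.35,y/3.4+118-.35),z)
def yaw(a,b): d=b-a; return np.degrees(np.arctan2(d[1],d[0])).round(2), np.linalg.norm(d[:2]).round(4)
t=f(370.5,437,.003); h=f(586,532,.045)
print('tip',t,'handle',h,yaw(h,t))
hc=[f(*p,.045) for p in[(558,499),(631,533),(617,566),(540,530)]]; print(np.mean(hc,0),yaw(hc[1],hc[0]),yaw(hc[2],hc[3]),yaw(hc[1],hc[2]))
L,R=f(103,271,.028),f(258,261,.028); print('lower edge',L,R,(L+R)/2,yaw(R,L))
L,R=f(38,275,.02),f(318,258,.02); print('base',L,R,(L+R)/2,yaw(R,L))
L,R=f(97,196,.046),f(254,186,.046); print('upper edge?',L,R,(L+R)/2,yaw(R,L))
print('knob',f(168,95,.11))
for b in [(56,263,.02),(302,247,.02)]: print('bolt',f(*b))
```

```text
tip [ 0.49263851 -0.01877541  0.003     ] handle [ 0.43496151 -0.14789757  0.045     ] (np.float64(65.93), np.float64(0.1414))
[ 0.43497589 -0.14821691  0.045     ] (np.float64(66.35), np.float64(0.0492)) (np.float64(66.28), np.float64(0.0518)) (np.float64(156.88), np.float64(0.022))
lower edge [0.59103102 0.15341122 0.028     ] [0.60000666 0.05604491 0.028     ] [0.59551884 0.10472806 0.028     ] (np.float64(95.27), np.float64(0.0978))
base [0.58861453 0.19498002 0.02      ] [0.60426333 0.01777872 0.02      ] [0.59643893 0.10637937 0.02      ] (np.float64(95.05), np.float64(0.1779))
upper edge? [0.63540072 0.15771342 0.046     ] [0.64437097 0.06008645 0.046     ] [0.63988585 0.10889993 0.046     ] (np.float64(95.25), np.float64(0.098))
knob [0.68476667 0.11378058 0.11      ]
bolt [0.59661063 0.18386006 0.02      ]
bolt [0.61106692 0.02807317 0.02      ]
```

Run:
```python
from h import *
t=np.load('pics/t0.npz');s=np.load('pics/s0.npz')
def tri(a,b):
    o1,d1=ray(t,a);o2,d2=ray(s,b)
    A=np.stack([d1,-d2],1);k=np.linalg.lstsq(A,o2-o1,rcond=None)[0]
    p,q=o1+k[0]*d1,o2+k[1]*d2; return ((p+q)/2).round(3),np.linalg.norm(p-q).round(3)
print('end',tri((411,252),(272,87)));print('red',tri((459,156),(206,83)))
print(proj(t,(.22,-.638,.25)),proj(s,(.22,-.638,.25)),proj(s,(0,0,.3)))
```

```text
end (array([ 0.465, -0.123,  0.286]), np.float64(0.006))
red (array([ 0.62 , -0.196,  0.311]), np.float64(0.011))
[691.76809586 399.61140672] [252.3146916    2.21752907] [437.19480604  54.8163118 ]
```

Run:
```python
from h import *
a=cv2.imread('pics/s0.png')[0:220,0:320]; b=cv2.imread('pics/t0.png')[0:290,395:560]
a=cv2.resize(a,None,fx=1.5,fy=1.5,interpolation=2); b=cv2.resize(b,None,fx=1.9,fy=1.9,interpolation=2)
o=np.zeros((560,800,3),np.uint8); o[:330,:480]=a; o[:551,482:482+b.shape[1]]=b[:551,:318]
cv2.imwrite('pics/c1.png',o)
```

```text
(no output)
```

View pics/c1.png

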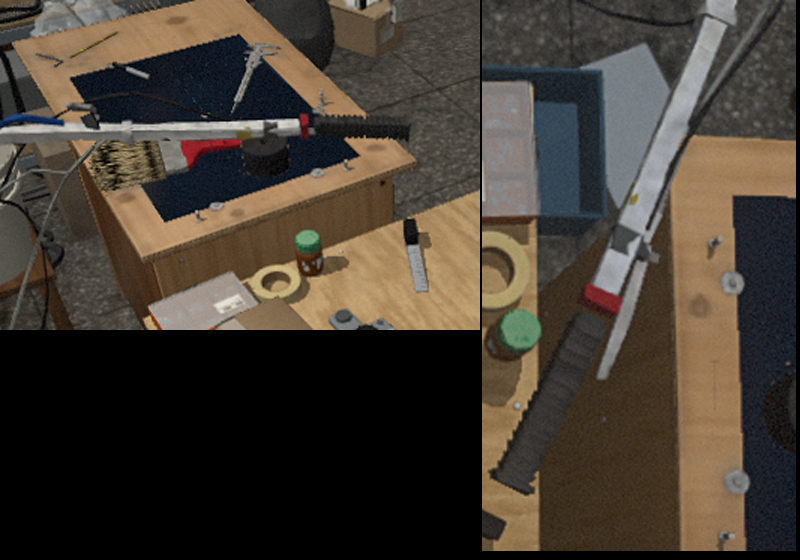

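The crop shows a real obstacle: a boom with a black grip, its end over the gauge at about (0.465, -0.123, 0.286). A vertical grasp would put the wrist into it. I'll lean the tool 20° back along the gauge's -x, which clears the boom and also the press bridge later.

Emit:
move_arm --pt "10 20 0 0 0 7.85 100" --pt "20 42 0 0 0 7.85 100" --pt "20 42 0 0 0 7.85 100" --pt "20 42 0 0 0 7.85 100" --pt "20 42 0 0 0 7.85 100" --pt "20 42 0 0 0 7.85 100" --pt "20 42 0 4.57 -2.02 0 100" --pt "20 42 0 4.57 -2.02 0 100" --pt "20 42 0 4.57 -2.02 0 100" --pt "10 42 0 4.57 -2.02 0 100" --pt "0 0 -30 0 0 0 100" --pt "0 0 -30 0 0 0 100" --pt "0 0 -20 0 0 0 100" --pt "0 0 0 0 0 0 100" --pt "0 0 0 0 0 0 100" --squeeze 20

```text
time_s: 1.6
tcp_pos: [0.4004, -0.2401, 0.1107]
eef_rot: [180.0, 20.0, -113.8]
contact_force: [0.7, 0.3, 0.3]
gripper_width: 0.0873
```

```bash
cat >> h.py <<'E'
from scipy.spatial.transform import Rotation as Ro
def wristM(s,c):
    T=np.eye(4);T[:3,:3]=Ro.from_euler('xyz',s['eef_rot'],degrees=True).as_matrix();T[:3,3]=s['tcp_pos'];return T@np.array(c['tool_from_camera'],float)
E
python3 - <<'E'
from h import *
s=get_state();c=snap('wrist','w1');M=wristM(s,c);np.save('pics/w1M.npy',M)
R=Ro.from_euler('xyz',s['eef_rot'],degrees=True).as_matrix()
print(s['time_s'],s['tcp_pos'],s['eef_rot'],s['contact_force'],s['joints'].round(1));print(R.round(3));print(M.round(3))
E
```

```text
1.6 [ 0.40041351 -0.24012159  0.11068074] [ 179.95685294   19.97121227 -113.84407727] [0.69211583 0.29505682 0.33990399] [-26.5  10.  -19.4 -22.4 -63.5  13.3]
[[-0.38  -0.915  0.137]
 [-0.86   0.404  0.313]
 [-0.342  0.001 -0.94 ]]
[[-0.915 -0.319 -0.248  0.341]
 [ 0.405 -0.72  -0.563 -0.372]
 [ 0.001 -0.616  0.788  0.264]
 [ 0.     0.     0.     1.   ]]
```

View pics/w1.png

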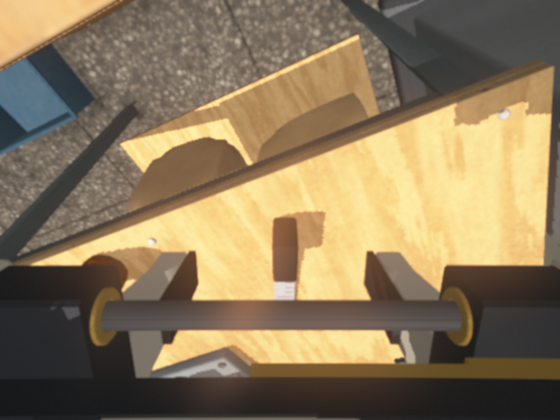

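Run:
```python
from h import *
c=dict(np.load('pics/w1.npz'));M=np.load('pics/w1M.npy')
im=c['frame'];g=im[205:300,255:325].max(2)
for r in range(212,302,6):
    row=im[r,262:312].max(1).astype(int); d=np.where(row<75)[0]; print(r,(d.min()+262,d.max()+262) if len(d) else None)
print(im[212:302:3,285].max(1))
G=np.array([.435,-.148,0]);x=np.array([np.cos(np.radians(66.2)),np.sin(np.radians(66.2)),0])
C=dict(c);C['world_to_cam']=np.linalg.inv(M)
for n,P in [('backbot',G-.025*x),('backtop',G-.025*x+[0,0,.045]),('fronttop',G+.025*x+[0,0,.045]),('L',G+.012*np.array([-x[1],x[0],0])+[0,0,.045])]: print(n,proj(C,P))
```

```text
212 None
218 None
224 None
230 None
236 None
242 None
248 None
254 None
260 None
266 None
272 None
278 None
284 None
290 None
296 None
[250 221 146 137 136 135 135 133 132 131 130 130 131 129 129 127 126 124
 122 122 120 118 116 148 229 222 227 225 216 191]
backbot [285.45455867 216.4183978 ]
backtop [286.04760301 247.74069405]
fronttop [285.62048147 283.3297496 ]
L [298.33199296 266.36022249]
```

The prediction projects to within about 3 px of the handle in the wrist view (column 285, rows 216–280), so the gauge pose holds. Now the grasp.

Emit:
move_arm --pt "11 32 0 0 0 0 100" --pt "12 33 0 0 0 0 100" --pt "3 7 -21 0 0 0 100" --pt "4 8 -26 0 0 0 100" --pt "4 9 -26 0 0 0 100" --pt "3 8 -23 0 0 0 100" --pt "0 0 0 0 0 0 100" --pt "0 0 0 0 0 0 20" --pt "0 0 0 0 0 0 0" --pt "0 0 0 0 0 0 0" --pt "0 0 0 0 0 0 0" --pt "0 0 0 0 0 0 0" --pt "0 0 0 0 0 0 0" --pt "0 0 0 0 0 0 0" --pt "0 0 0 0 0 0 0" --squeeze 40

```text
time_s: 3.15
tcp_pos: [0.4375, -0.143, 0.0144]
eef_rot: [180.0, 20.0, -113.8]
contact_force: [0.5, 0.6, 0.4]
gripper_width: 0.0293
```

Emit:
move_arm --pt "0 0 0 0 0 0 0" --pt "0 0 0 0 0 0 0" --pt "0 0 0 0 0 0 0" --pt "0 0 0 0 0 0 0" --pt "0 0 0 0 0 0 0"

```text
time_s: 3.65
tcp_pos: [0.4375, -0.1429, 0.0145]
eef_rot: [-180.0, 20.0, -113.8]
contact_force: [-0.1, 0.4, 1.9]
gripper_width: 0.0002
```

Run:
```python
from h import *
s=get_state();c=snap('wrist','w2');M=wristM(s,c);np.save('pics/w2M.npy',M)
a=snap('top','t2')
o=np.zeros((420,800,3),np.uint8);o[:,:560]=c['frame'];o[:360,560:]=cv2.resize(a['frame'][220:300,325:405][:, :],(240,240))[:].repeat(1,0) if 0 else cv2.resize(a['frame'][200:320,320:400],(240,360))
cv2.imwrite('pics/c2.png',o);print(s['tcp_pos'],s['gripper_width'],s['contact_force'])
```

```text
[ 0.43747154 -0.14294229  0.01446559] 0.0001772742715413745 [-0.07634902  0.44838176  1.94372523]
```

View pics/c2.png

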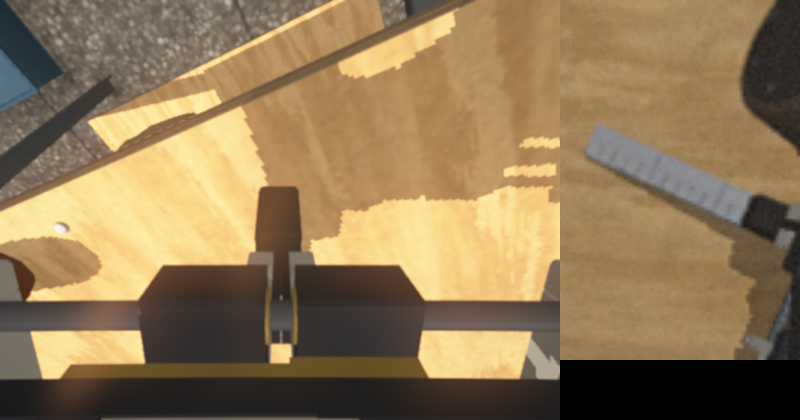

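Run:
```python
from h import *
c=dict(np.load('pics/w2.npz'));M=np.load('pics/w2M.npy');T=np.array(c['tool_from_camera'])
C=dict(c);C['world_to_cam']=np.linalg.inv(T)
for n,P in [('tcp',(0,0,0)),('grasp',(0,0,-.019)),('g+y12',(0,.012,-.019)),('g-y12',(0,-.012,-.019)),('g-xedge',(.0095,.012,-.019)),('t x+',(.0095,0,0)),('t x-',(-.0095,0,0)),('-47',(0,0,-.066))]: print(n,proj(C,P).round(1))
C['world_to_cam']=np.linalg.inv(M)
G=np.array([.435,-.148,0]);x=np.array([np.cos(np.radians(66.2)),np.sin(np.radians(66.2)),0])
for n,P in [('backbot',G-.025*x),('backtop',G-.025*x+[0,0,.045]),('fronttop',G+.025*x+[0,0,.045]),('ctop',G+[0,0,.045])]: print(n,proj(C,P).round(1))
t=np.load('pics/t2.npz')
print(proj(t,G+[0,0,.045]).round(1),proj(t,[.4375,-.143,.0145]))
cv2.imwrite('pics/c3.png',cv2.resize(c['frame'][170:390,190:370],None,fx=2.7,fy=2.7,interpolation=2))
```

```text
tcp [279.6 238.6]
grasp [279.5 251.8]
g+y12 [300.5 251.8]
g-y12 [258.5 251.8]
g-xedge [300.8 236.4]
t x+ [279.6 224.4]
t x- [279.7 252.4]
-47 [279.2 298.4]
backbot [279.9 185. ]
backtop [279.7 235.8]
fronttop [280.  298.4]
ctop [279.9 269.7]
[394.1 274.1] [388.73537675 273.0527278 ]
```

View pics/c3.png

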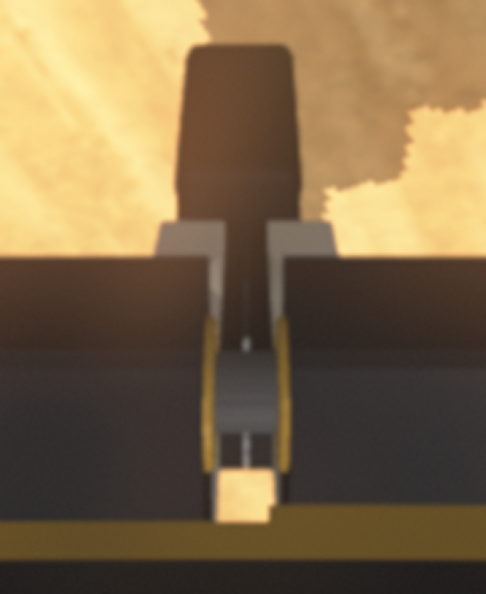

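Run:
```python
from h import *
s=get_state();c=snap('side','s2')
R=Ro.from_euler('xyz',s['eef_rot'],degrees=True).as_matrix()
f=c['frame'];o=cv2.resize(f[100:220,220:340],(480,480),interpolation=2)
for k,col in((0,(0,0,255)),(-.019,(0,255,0)),(-.066,(255,0,0))):
    p=proj(c,s['tcp_pos']+R@[0,0,k]); print(k,p.round(1)); cv2.circle(o,tuple(((p-[220,100])*4).astype(int).tolist()),3,col,-1)
w=cv2.imread('pics/w2.png')[200:320,240:320]; w=(255*(w/255.)**.4).astype(np.uint8)
q=np.zeros((480,800,3),np.uint8);q[:,:480]=o;q[:,480:]=cv2.resize(w,(320,480))
cv2.imwrite('pics/c4.png',q)
```

```text
0 [275. 159.]
-0.019 [274.7 153. ]
-0.066 [274.1 138. ]
```

View pics/c4.png

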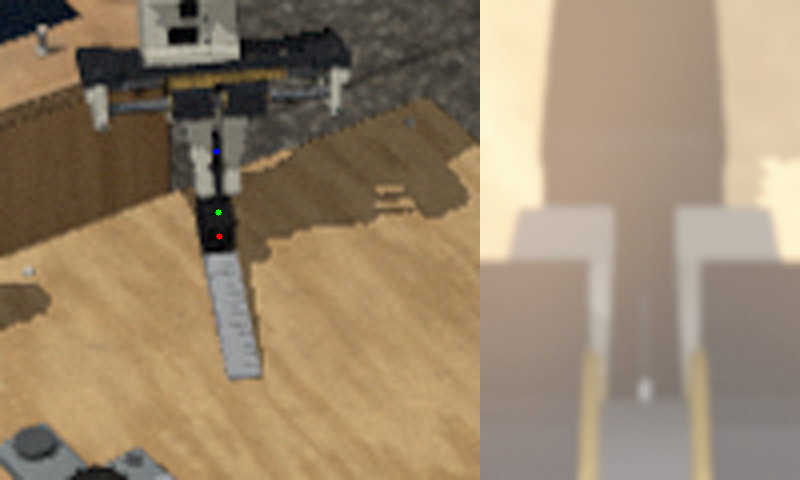

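The picture shows the fingers shut just above the handle. The tips end at side px (274,149), while the reported TCP projects to row 159. Both cameras agree that the real tips lie about 31 mm short of the reported TCP along the tool axis. The gauge hasn't moved. I'll lift, open, and go about 31 mm deeper.

Emit:
move_arm --pt "-2 -5 14 0 0 0 0" --pt "0 0 0 0 0 0 100" --pt "0 0 0 0 0 0 100" --pt "0 0 0 0 0 0 100" --pt "0 0 0 0 0 0 100" --pt "0 0 0 0 0 0 100" --pt "0 0 0 0 0 0 100" --pt "0 0 0 0 0 0 100" --pt "0 0 0 0 0 0 100" --pt "2 5 -14 0 0 0 100" --pt "2 5 -14 0 0 0 100" --pt "2 5 -12 0 0 0 100" --pt "0 0 0 0 0 0 100" --pt "0 0 0 0 0 0 100"

```text
time_s: 5.2
tcp_pos: [0.4414, -0.1329, -0.0116]
eef_rot: [180.0, 20.0, -113.8]
contact_force: [0.7, 0.3, 0.8]
gripper_width: 0.0874
```

Emit:
move_arm --pt "0 0 -2 0 0 0 100" --pt "0 0 0 0 0 0 0" --pt "0 0 0 0 0 0 0" --pt "0 0 0 0 0 0 0" --pt "0 0 0 0 0 0 0" --pt "0 0 0 0 0 0 0" --pt "0 0 0 0 0 0 0" --pt "0 0 0 0 0 0 0" --pt "0 0 0 0 0 0 0" --pt "0 0 0 0 0 0 0" --pt "0 0 0 0 0 0 0" --pt "0 0 0 0 0 0 0" --pt "0 0 0 0 0 0 0" --pt "0 0 0 0 0 0 0"

```text
time_s: 6.6
tcp_pos: [0.4415, -0.133, -0.0135]
eef_rot: [-180.0, 20.0, -113.8]
contact_force: [0.7, -0.0, 0.3]
gripper_width: 0.0235
```

Gripped: the opening is 23.5 mm. Next I'll lift, turn the gauge by -61° and carry it to in front of the press.

Emit:
move_arm --pt "0 0 10 0 0 0 0" --pt "0 0 20 0 0 0 0" --pt "0 0 20 0 0 0 0" --pt "0 0 10 0 0 0 0" --pt "0 0 0 0 0 0 0" --pt "0 0 0 0 0 0 0" --pt "0 0 0 0 0 -7.6 0" --pt "0 5 0 0 0 -7.6 0" --pt "0 5 0 0 0 -7.6 0" --pt "0 10 0 0 0 -7.6 0" --pt "0 15 0 0 0 -7.6 0" --pt "0 20 0 0 0 -7.6 0" --pt "0 20 0 0 0 -7.7 0" --pt "0 20 0 0 0 -7.7 0" --pt "0 20 0 0 0 0 0" --pt "0 0 0 0 0 0 0" --pt "0 0 0 0 0 0 0"

```text
time_s: 8.3
tcp_pos: [0.4375, -0.0613, 0.0439]
eef_rot: [-179.3, 18.7, -161.5]
contact_force: [-0.1, -0.9, 0.0]
gripper_width: 0.0239
```

Run:
```python
from h import *
s=get_state();print(s['joints'].round(1),s['tcp_pos'],s['eef_rot'],s['moment'],s['contact_force'])
```

```text
[ 18.4  -2.3 -54.8   2.  -18.9 -91.8] [ 0.43745663 -0.06126523  0.0439087 ] [-179.32767388   18.65000012 -161.49365192] [-0.34844665  1.20615151  0.0309197 ] [-0.08981763 -0.92616245  0.01070078]
```

The wrist is close in: j3 is near its limit, so the turn stopped short. I'll go on in +y, then forward, and finish the turn where there is more room.

Emit:
move_arm --pt "3 20 2 0 0 0 0" --pt "3 25 0 0 0 0 0" --pt "5 25 0 0 0 0 0" --pt "10 25 0 0 0 0 0" --pt "12 25 0 0 0 0 0" --pt "10 25 0 0 0 0 0" --pt "5 10 0 0 0 -4 0" --pt "0 0 0 0 0 -4 0" --pt "0 0 0 0 0 -5 0" --pt "0 0 0 0 0 0 0" --pt "0 0 0 0 0 0 0"

```text
time_s: 9.4
tcp_pos: [0.4933, 0.091, 0.0556]
eef_rot: [180.0, 17.7, -174.5]
contact_force: [0.7, -0.3, -1.5]
gripper_width: 0.0235
```

Run:
```python
from h import *
s=get_state();print(s['joints'].round(1),s['tcp_pos'],s['eef_rot'],s['moment'],s['contact_force'],s['gripper_width'])
```

```text
[  37.6    1.8  -58.2   32.4  -17.5 -152.1] [0.49330256 0.09098404 0.05562735] [ 179.98317086   17.69528694 -174.50668223] [-0.13726992  1.18916753 -0.02068417] [ 0.73110163 -0.31816173 -1.46822536] 0.023475374505843558
```

j3 is at its limit: with the tool leaning back radially, the arm can't get low enough in front of the press. I'll set the gauge down on clear bench just right of the press. With the tool vertical, the blade tip touches first and the gauge pivots flat in a light grip. Then I'll regrasp it vertically, where the boom no longer interferes.

Emit:
move_arm --pt "0 0 20 0 0 0 0" --pt "0 -15 20 0 0 0 0" --pt "0 -35 0 -0.43 4.4 0 0" --pt "0 -35 0 -0.43 4.4 0 0" --pt "-10 -25 0 -0.43 4.4 0 0" --pt "-15 0 0 -0.43 4.4 0 0" --pt "-13 0 0 0 0 0 0" --pt "0 0 0 0 0 0 0" --pt "0 0 0 0 0 0 0"

```text
time_s: 10.3
tcp_pos: [0.4558, -0.0136, 0.0961]
eef_rot: [-179.8, 1.0, -174.6]
contact_force: [0.2, 0.2, -0.7]
gripper_width: 0.0237
```

Run:
```python
from h import *
s=get_state();print(s['joints'].round(1),s['tcp_pos'],s['eef_rot'],s['moment'],s['contact_force'],s['gripper_width'])
```

```text
[  23.7    4.1  -34.7    0.7  -50.4 -108.7] [ 0.45582397 -0.01355557  0.09614042] [-179.77796187    0.97758608 -174.59542847] [0.00217316 0.11406827 0.02094027] [ 0.17759588  0.15475169 -0.74055468] 0.023723649464967324
```

Emit:
move_arm --pt "0 0 -20 0 0 0 0" --pt "0 0 -20 0 0 0 0" --pt "0 0 -15 0 0 0 0" --pt "0 0 -8 0 0 0 0" --pt "0 0 -8 0 0 0 0" --pt "0 0 -8 0 0 0 0" --pt "0 0 -8 0 0 0 0" --pt "0 0 -8 0 0 0 0" --squeeze 6

```text
time_s: 11.1
tcp_pos: [0.4567, -0.0134, 0.0011]
eef_rot: [-179.8, 1.0, -174.7]
contact_force: [0.1, 0.5, 0.5]
gripper_width: 0.0238
```

Run:
```python
from h import *
s=get_state();a=snap('side','s3');print(s['tcp_pos'],s['moment'],s['contact_force'],s['gripper_width'])
cv2.imwrite('pics/c5.png',cv2.resize(a['frame'][110:260,190:340],(600,600),interpolation=2))
```

```text
[ 0.45665157 -0.0133755   0.0010606 ] [0.00144624 0.12978531 0.00350848] [0.05510306 0.53496171 0.53146841] 0.02375646915856735
```

View pics/c5.png

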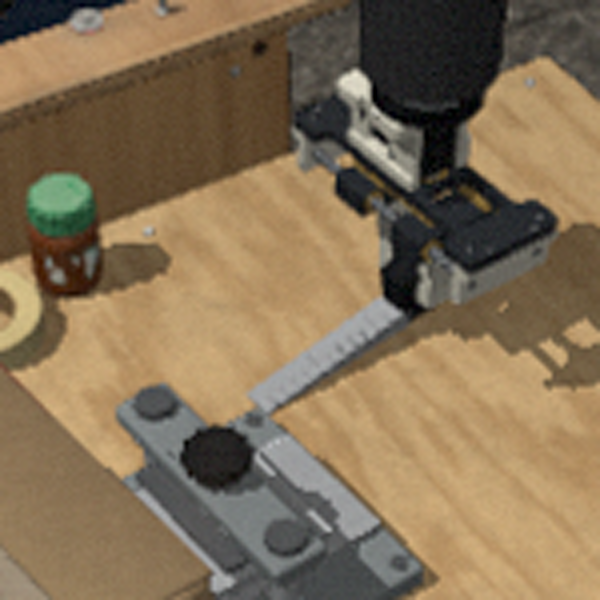

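It's pivoting as intended. The tip sits near the press's right front corner (crop (260,405)), so I'll draw back 10 mm while finishing the descent, then open and regrip.

Emit:
move_arm --pt "-5 0 -4 0 0 0 0" --pt "-5 0 -4 0 0 0 0" --pt "0 0 -4 0 0 0 0" --pt "0 0 -4 0 0 0 0" --pt "0 0 0 0 0 0 0" --pt "0 0 0 0 0 0 50" --pt "0 0 0 0 0 0 50" --pt "0 0 0 0 0 0 50" --pt "0 0 0 0 0 0 50" --pt "0 0 0 0 -1 0 50" --pt "0 0 0 0 0 0 50" --squeeze 6

```text
time_s: 12.25
tcp_pos: [0.4456, -0.0138, -0.0148]
eef_rot: [-179.6, 1.9, -174.7]
contact_force: [0.0, -0.3, 0.2]
gripper_width: 0.0435
```

Emit:
move_arm --pt "0 0 0 0 0 0 0" --pt "0 0 0 0 0 0 0" --pt "0 0 0 0 0 0 0" --pt "0 0 0 0 0 0 0" --pt "0 0 0 0 0 0 0" --pt "0 0 0 0 0 0 0" --pt "0 0 0 0 0 0 0" --squeeze 40

```text
time_s: 12.95
tcp_pos: [0.4464, -0.0135, -0.0146]
eef_rot: [-179.7, 1.9, -174.7]
contact_force: [-0.5, 0.5, 0.3]
gripper_width: 0.0236
```

Run:
```python
from h import *
s=get_state();a=snap('top','t4');b=snap('side','s4');print(s['time_s'],s['tcp_pos'],s['eef_rot'],s['moment'],s['contact_force'],s['gripper_width'])
o=np.zeros((400,800,3),np.uint8);o[:,:400]=cv2.resize(a['frame'][170:290,240:360],(400,400),interpolation=2);o[:,400:]=cv2.resize(b['frame'][130:250,220:340],(400,400),interpolation=2)
cv2.imwrite('pics/c6.png',o)
```

```text
12.95 [ 0.44644167 -0.01347598 -0.01461593] [-179.65982506    1.93679724 -174.66090215] [0.28056457 0.15403147 0.00286466] [-0.52754176  0.52778644  0.26719412] 0.023613002177950874
```

View pics/c6.png

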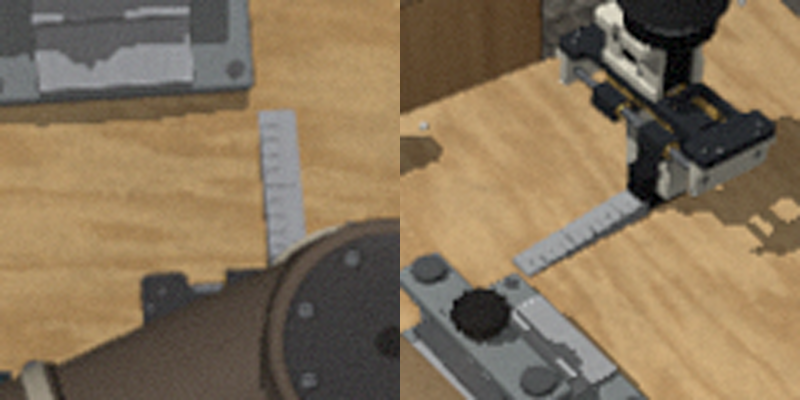

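The blade is flat, re-gripped at 23.6 mm, and its tip in the top crop is at (278,111). Now I'll compute the shift to the press from this view.

Run:
```python
from h import *
c=np.load('pics/t4.npz')
f=lambda x,y,z: onz(c,(x/3.333+240-.35,y/3.333+170-.35),z)
yaw=lambda d: np.degrees(np.arctan2(d[1],d[0])).round(2)
t=f(278,111.5,.003); print('tip',t)
print(yaw(f(260,112,.003)-f(268,258,.0135)),yaw(f(296,111,.003)-f(303,235,.012)), 'width',np.linalg.norm(f(260,112,.003)-f(296,111,.003)))
s=get_state();print('tip-tcp',t-s['tcp_pos'])
L,R=f(40,90,.028),f(193,82,.028);print('lower edge',L,R,(L+R)/2,yaw(L-R)-90)
```

```text
tip [ 0.58635162 -0.00086689  0.003     ]
3.64 3.45 width 0.02365627445680983
tip-tcp [0.13988354 0.01259787 0.01760541]
lower edge [0.59253628 0.15408977 0.028     ] [0.60035988 0.05600254 0.028     ] [0.59644808 0.10504616 0.028     ] 4.560000000000002
```

Emit:
move_arm --pt "0 0 10 0 0 0 0" --pt "0 0 20 0 0 0 0" --pt "0 0 20 0 0 0 0" --pt "0 28 0 0 0 0 0" --pt "0 40 0 0 0 0 0" --pt "0 40 0 0 0 0 0" --pt "18 0 0 0 0 0 0" --pt "19 0 0 0 0 0 0" --pt "0 0 -10 0 0 0 0" --pt "0 0 -6 0 0 0 0" --pt "0 0 0 0 0 0 0" --pt "0 0 0 0 0 0 0" --pt "0 0 0 0 0 0 0"

```text
time_s: 14.35
tcp_pos: [0.4832, 0.0943, 0.0197]
eef_rot: [-179.7, 1.9, -174.7]
contact_force: [-0.1, 0.0, -0.2]
gripper_width: 0.0237
```

Run:
```python
from h import *
s=get_state();a=snap('side','s5');t=snap('top','t5');print(s['joints'].round(1),s['time_s'],s['tcp_pos'],s['eef_rot'],s['moment'],s['contact_force'],s['gripper_width'])
o=np.zeros((500,800,3),np.uint8);o[:400,:400]=cv2.resize(a['frame'][180:280,200:300],(400,400),interpolation=2);o[:400,400:]=cv2.resize(t['frame'][120:220,220:320],(400,400),interpolation=2)
cv2.imwrite('pics/c7.png',o)
```

```text
[  35.1   13.1  -37.     2.   -38.4 -121.4] 14.35 [0.48317974 0.09431834 0.01967959] [-179.66050358    1.94016893 -174.66633579] [ 0.05139182  0.1146205  -0.02260112] [-0.08151293  0.03625786 -0.15655694] 0.023732101183973946
```

View pics/c7.png

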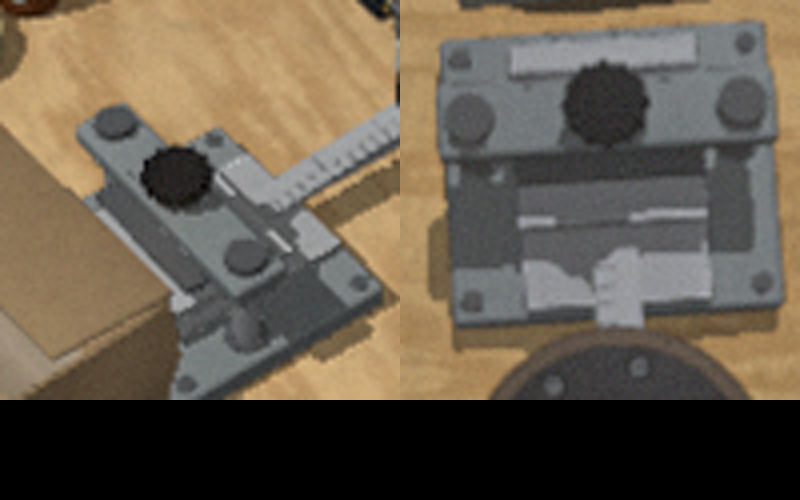

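The blade is over the ledge, centred on the mouth (tip column 620 against the platen's 525–712 in the crop) and short of the upper edge. Now I'll lower gently onto the ledge.

Emit:
move_arm --pt "0 0 -2.5 0 0 0 0" --pt "0 0 -2.5 0 0 0 0" --pt "0 0 0 0 0 0 0" --pt "0 0 0 0 0 0 0"

```text
time_s: 14.85
tcp_pos: [0.4832, 0.0944, 0.0142]
eef_rot: [-179.6, 1.9, -174.7]
contact_force: [0.5, 0.3, -0.6]
gripper_width: 0.0234
```

Emit:
move_arm --pt "0 0 -0.7 0 0 0 0" --pt "0 0 0 0 0 0 0"

```text
time_s: 15.05
tcp_pos: [0.4833, 0.0945, 0.0136]
eef_rot: [-179.7, 1.9, -174.7]
contact_force: [1.6, -0.3, -1.0]
gripper_width: 0.0233
```

Emit:
move_arm --pt "0 0 -0.7 0 0 0 0" --pt "0 0 0 0 0 0 0"

```text
time_s: 15.25
tcp_pos: [0.4834, 0.0945, 0.013]
eef_rot: [-179.7, 1.9, -174.7]
contact_force: [-1.0, -1.3, 0.8]
gripper_width: 0.0235
```

Emit:
move_arm --pt "0 0 -0.7 0 0 0 0" --pt "0 0 0 0 0 0 0"

```text
time_s: 15.45
tcp_pos: [0.4834, 0.0945, 0.0124]
eef_rot: [-179.7, 1.9, -174.7]
contact_force: [-2.8, -0.2, 3.4]
gripper_width: 0.0239
```

Emit:
move_arm --pt "5 0.5 0.3 0 0 0 0" --pt "8 0.7 0 0 0 0 0" --pt "8 0.7 0 0 0 0 0" --pt "8 0.7 0 0 0 0 0" --pt "6 0.5 0 0 0 0 0" --pt "0 0 0 0 0 0 0"

```text
time_s: 16.05
tcp_pos: [0.5203, 0.0979, 0.0128]
eef_rot: [-179.7, 2.0, -174.7]
contact_force: [0.1, -1.0, 4.0]
gripper_width: 0.0236
```

Emit:
move_arm --pt "4 0.4 0 0 0 0 0" --pt "0 0 0 0 0 0 0"

```text
time_s: 16.25
tcp_pos: [0.5234, 0.098, 0.0127]
eef_rot: [-179.6, 1.9, -174.7]
contact_force: [-2.0, -1.1, 6.0]
gripper_width: 0.0239
```

Emit:
move_arm --pt "4 0.4 0 0 0 0 0" --pt "0 0 0 0 0 0 0"

```text
time_s: 16.45
tcp_pos: [0.5272, 0.0983, 0.0127]
eef_rot: [-179.6, 1.9, -174.7]
contact_force: [-1.7, -1.4, 5.6]
gripper_width: 0.0238
```

Emit:
move_arm --pt "4 0.4 0 0 0 0 0" --pt "0 0 0 0 0 0 0"

```text
time_s: 16.65
tcp_pos: [0.5312, 0.0987, 0.0128]
eef_rot: [-179.6, 1.9, -174.7]
contact_force: [-2.8, -1.6, 7.1]
gripper_width: 0.0236
```

Emit:
move_arm --pt "0 0 0.4 0 0 0 0" --pt "0 0 0 0 0 0 0"

```text
time_s: 16.85
tcp_pos: [0.5313, 0.0988, 0.013]
eef_rot: [-179.7, 2.0, -174.7]
contact_force: [0.6, -2.5, 3.0]
gripper_width: 0.0239
```

Emit:
move_arm --pt "3 0.3 0 0 0 0 0" --pt "0 0 0 0 0 0 0"

```text
time_s: 17.05
tcp_pos: [0.5335, 0.099, 0.013]
eef_rot: [-179.6, 1.9, -174.7]
contact_force: [-1.8, -1.2, 5.0]
gripper_width: 0.0237
```

Emit:
move_arm --pt "3 0.3 0 0 0 0 0" --pt "0 0 0 0 0 0 0"

```text
time_s: 17.25
tcp_pos: [0.5365, 0.0993, 0.013]
eef_rot: [-179.6, 1.9, -174.7]
contact_force: [-1.7, -0.8, 6.3]
gripper_width: 0.0234
```

Emit:
move_arm --pt "3 0.3 0 0 0 0 0" --pt "0 0 0 0 0 0 0"

```text
time_s: 17.45
tcp_pos: [0.5394, 0.0995, 0.013]
eef_rot: [-179.6, 1.9, -174.7]
contact_force: [-2.4, -0.9, 7.1]
gripper_width: 0.0235
```

Emit:
move_arm --pt "0 0 0.4 0 0 0 0" --pt "3 0.3 0.1 0 0 0 0" --pt "0 0 0 0 0 0 0"

```text
time_s: 17.75
tcp_pos: [0.5426, 0.1, 0.0133]
eef_rot: [-179.7, 1.9, -174.7]
contact_force: [0.1, -1.1, 1.5]
gripper_width: 0.0236
```

Emit:
move_arm --pt "3 0.3 0.1 0 0 0 0" --pt "0 0 0 0 0 0 0"

```text
time_s: 17.95
tcp_pos: [0.5457, 0.1004, 0.0133]
eef_rot: [-179.7, 1.9, -174.7]
contact_force: [0.5, -0.4, -0.1]
gripper_width: 0.0234
```

Emit:
move_arm --pt "3 0.3 0.1 0 0 0 0" --pt "0 0 0 0 0 0 0"

```text
time_s: 18.15
tcp_pos: [0.5487, 0.1007, 0.0135]
eef_rot: [-179.7, 1.9, -174.7]
contact_force: [-0.4, 0.6, -0.9]
gripper_width: 0.0233
```

Emit:
move_arm --pt "3 0.3 0.1 0 0 0 0" --pt "0 0 0 0 0 0 0"

```text
time_s: 18.35
tcp_pos: [0.5517, 0.101, 0.0137]
eef_rot: [-179.7, 1.9, -174.7]
contact_force: [0.1, 0.1, -0.9]
gripper_width: 0.0237
```

Emit:
move_arm --pt "3 0.3 -0.3 0 0 0 0" --pt "0 0 0 0 0 0 0"

```text
time_s: 18.55
tcp_pos: [0.5547, 0.1012, 0.0134]
eef_rot: [-179.7, 1.9, -174.7]
contact_force: [0.3, 0.4, -1.4]
gripper_width: 0.0238
```

Emit:
move_arm --pt "3 0.3 0 0 0 0 0" --pt "0 0 0 0 0 0 0"

```text
time_s: 18.75
tcp_pos: [0.5578, 0.1016, 0.0135]
eef_rot: [-179.7, 1.9, -174.7]
contact_force: [0.3, 0.4, -0.9]
gripper_width: 0.0234
```

Emit:
move_arm --pt "3 0.3 0 0 0 0 0" --pt "0 0 0 0 0 0 0"

```text
time_s: 18.95
tcp_pos: [0.5608, 0.1019, 0.0135]
eef_rot: [-179.7, 1.9, -174.7]
contact_force: [0.0, 0.5, -0.8]
gripper_width: 0.0236
```

Emit:
move_arm --pt "3 0.3 0 0 0 0 0" --pt "0 0 0 0 0 0 0"

```text
time_s: 19.15
tcp_pos: [0.5637, 0.1022, 0.0134]
eef_rot: [-179.7, 1.9, -174.7]
contact_force: [-0.4, 0.6, -1.0]
gripper_width: 0.0237
```

Emit:
move_arm --pt "2 0.2 -0.3 0 0 0 0" --pt "0 0 0 0 0 0 0"

```text
time_s: 19.35
tcp_pos: [0.5654, 0.1022, 0.0133]
eef_rot: [-179.6, 1.9, -174.7]
contact_force: [-1.1, -0.6, 2.8]
gripper_width: 0.0236
```

Emit:
move_arm --pt "2 0.2 0 0 0 0 0" --pt "0 0 0 0 0 0 0"

```text
time_s: 19.55
tcp_pos: [0.5676, 0.1025, 0.0133]
eef_rot: [-179.7, 1.9, -174.7]
contact_force: [-1.7, -0.1, 2.8]
gripper_width: 0.0235
```

Emit:
move_arm --pt "2 0.2 0 0 0 0 0" --pt "0 0 0 0 0 0 0"

```text
time_s: 19.75
tcp_pos: [0.5695, 0.1027, 0.0133]
eef_rot: [-179.7, 1.9, -174.7]
contact_force: [-2.1, -0.6, 4.7]
gripper_width: 0.024
```

Emit:
move_arm --pt "2 0.2 0 0 0 0 0" --pt "0 0 0 0 0 0 0"

```text
time_s: 19.95
tcp_pos: [0.5714, 0.1029, 0.0133]
eef_rot: [-179.7, 1.9, -174.7]
contact_force: [-2.6, 0.2, 4.9]
gripper_width: 0.0235
```

Emit:
move_arm --pt "0 0 0.25 0 0 0 0" --pt "2 0.2 0 0 0 0 0" --pt "0 0 0 0 0 0 0"

```text
time_s: 20.25
tcp_pos: [0.5736, 0.1031, 0.0133]
eef_rot: [-179.7, 1.9, -174.7]
contact_force: [-1.2, -1.0, 2.3]
gripper_width: 0.0244
```

Emit:
move_arm --pt "2 0.2 0 0 0 0 0" --pt "0 0 0 0 0 0 0"

```text
time_s: 20.45
tcp_pos: [0.5756, 0.1033, 0.0134]
eef_rot: [-179.7, 1.9, -174.7]
contact_force: [-1.3, -0.6, 2.0]
gripper_width: 0.024
```

Emit:
move_arm --pt "2 0.2 0 0 0 0 0" --pt "0 0 0 0 0 0 0"

```text
time_s: 20.65
tcp_pos: [0.5777, 0.1035, 0.0134]
eef_rot: [-179.7, 1.9, -174.7]
contact_force: [-1.5, -0.8, 2.6]
gripper_width: 0.0234
```

Run:
```python
from h import *
s=get_state();print(s['tcp_pos'],s['eef_rot'],s['moment'],s['contact_force'])
```

```text
[0.5776846  0.10354104 0.01340214] [-179.65839892    1.94303168 -174.66279708] [-0.13302021  0.41622601  0.03059509] [-1.53360116 -0.80840378  2.61114303]
```

Emit:
move_arm --pt "2 0.2 0 0 0 0 0" --pt "0 0 0 0 0 0 0"

```text
time_s: 20.85
tcp_pos: [0.5797, 0.1037, 0.0134]
eef_rot: [-179.7, 1.9, -174.7]
contact_force: [-0.6, -0.1, 3.1]
gripper_width: 0.0238
```

Emit:
move_arm --pt "2 0.2 0 0 0 0 0" --pt "0 0 0 0 0 0 0"

```text
time_s: 21.05
tcp_pos: [0.5816, 0.1039, 0.0133]
eef_rot: [-179.7, 1.9, -174.7]
contact_force: [-1.2, -0.1, 2.6]
gripper_width: 0.0237
```

Run:
```python
from h import *
s=get_state();a=snap('side','s6');t=snap('top','t6');print(s['tcp_pos'],s['moment'],s['contact_force'])
o=np.zeros((400,800,3),np.uint8);o[:,:400]=cv2.resize(a['frame'][180:280,200:300],(400,400),interpolation=2);o[:,400:]=cv2.resize(t['frame'][120:220,220:320],(400,400),interpolation=2)
cv2.imwrite('pics/c8.png',o)
```

```text
[0.58162293 0.10391755 0.01334315] [-0.16492702  0.39048246  0.03818471] [-1.15375157 -0.14931263  2.55839135]
```

View pics/c8.png

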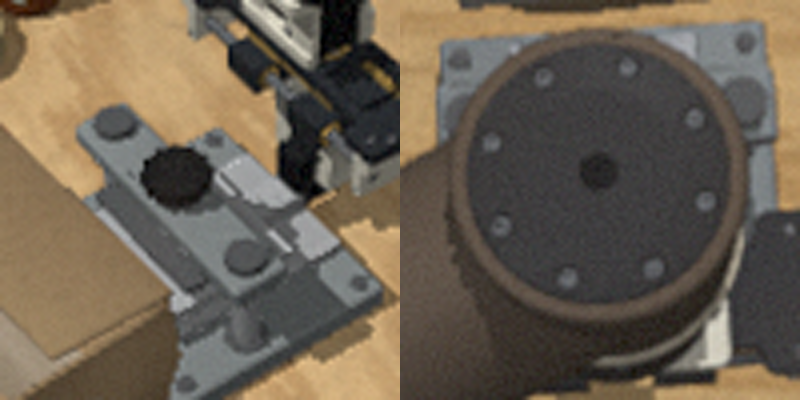

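The picture shows the blade deep in the mouth, the handle just at the ledge front and the upper platen not visibly lifted. The drag is still light, so I'll continue in small steps.

Emit:
move_arm --pt "1.5 0.15 0 0 0 0 0" --pt "0 0 0 0 0 0 0"

```text
time_s: 21.35
tcp_pos: [0.5829, 0.104, 0.0134]
eef_rot: [-179.7, 1.9, -174.7]
contact_force: [-2.0, -0.1, 3.1]
gripper_width: 0.0234
```

Emit:
move_arm --pt "1.5 0.15 0 0 0 0 0" --pt "0 0 0 0 0 0 0"

```text
time_s: 21.55
tcp_pos: [0.5842, 0.1041, 0.0134]
eef_rot: [-179.6, 1.9, -174.7]
contact_force: [-2.6, -0.9, 4.2]
gripper_width: 0.0238
```

Emit:
move_arm --pt "1.5 0.15 0 0 0 0 0" --pt "0 0 0 0 0 0 0"

```text
time_s: 21.75
tcp_pos: [0.585, 0.104, 0.0134]
eef_rot: [-179.6, 1.8, -174.7]
contact_force: [-6.3, -0.5, 6.8]
gripper_width: 0.0243
```

Run:
```python
from h import *
s=get_state();print(s['time_s'],s['tcp_pos'],s['eef_rot'],s['moment'],s['contact_force'])
```

```text
21.75 [0.58502189 0.10403019 0.01339289] [-179.63479996    1.84386545 -174.66856446] [-0.0103435   2.17864498  0.05486696] [-6.26409404 -0.49077718  6.75666774]
```

Emit:
move_arm --pt "1.5 0.15 0 0 0 0 0" --pt "0 0 0 0 0 0 0"

```text
time_s: 21.95
tcp_pos: [0.5856, 0.1039, 0.0134]
eef_rot: [-179.6, 1.8, -174.7]
contact_force: [-10.8, -0.2, 9.6]
gripper_width: 0.0236
```

Emit:
move_arm --pt "1.5 0.15 0 0 0 0 0" --pt "0 0 0 0 0 0 0" --pt "0 0 0 0 0 0 0"

```text
time_s: 22.25
tcp_pos: [0.5861, 0.1038, 0.0134]
eef_rot: [-179.6, 1.7, -174.7]
contact_force: [-12.8, 0.0, 13.6]
gripper_width: 0.0237
```

Run:
```python
from h import *
s=get_state();print(s['time_s'],s['tcp_pos'],s['eef_rot'],s['moment'],s['contact_force'])
```

```text
22.25 [0.58607473 0.10379101 0.01336051] [-179.60135931    1.67981957 -174.68383809] [0.4232984  4.73458175 0.19926552] [-12.771251     0.03940622  13.5572286 ]
```

The catch is there: fx jumped from -1.2 to -6 N within 3 mm. Fz is rising too, so part of this drag is my own downward push. I'll relieve the height a little.

Emit:
move_arm --pt "0 0 0.4 0 0 0 0" --pt "0 0 0 0 0 0 0"

```text
time_s: 22.45
tcp_pos: [0.5861, 0.1038, 0.0134]
eef_rot: [-179.6, 1.7, -174.7]
contact_force: [-11.7, 0.7, 9.4]
gripper_width: 0.0238
```

Emit:
move_arm --pt "0 0 0.4 0 0 0 0" --pt "0 0 0 0 0 0 0"

```text
time_s: 22.65
tcp_pos: [0.5861, 0.1038, 0.0134]
eef_rot: [-179.6, 1.7, -174.7]
contact_force: [-11.0, 0.5, 6.6]
gripper_width: 0.0235
```

Run:
```python
from h import *
s=get_state();print(s['time_s'],s['tcp_pos'],s['eef_rot'],s['moment'],s['contact_force'])
```

```text
22.65 [0.5860541  0.10378523 0.01336968] [-179.60382377    1.66205922 -174.696657  ] [0.38171674 3.64641362 0.144685  ] [-11.03375887   0.4838689    6.61078902]
```

Emit:
move_arm --pt "0 0 0.4 0 0 0 0" --pt "1 0.1 0 0 0 0 0" --pt "0 0 0 0 0 0 0"

```text
time_s: 22.95
tcp_pos: [0.5868, 0.1038, 0.0135]
eef_rot: [-179.6, 1.6, -174.7]
contact_force: [-9.9, 0.4, 4.7]
gripper_width: 0.0236
```

Emit:
move_arm --pt "1 0.1 0.2 0 0 0 0" --pt "0 0 0 0 0 0 0" --pt "0 0 0 0 0 0 0"

```text
time_s: 23.25
tcp_pos: [0.5877, 0.1038, 0.0134]
eef_rot: [-179.6, 1.6, -174.7]
contact_force: [-9.4, -0.1, 2.1]
gripper_width: 0.0238
```

Run:
```python
from h import *
s=get_state();print(s['time_s'],s['tcp_pos'],s['eef_rot'],s['moment'],s['contact_force'])
```

```text
23.25 [0.58772189 0.10381749 0.0134442 ] [-179.59471497    1.61747168 -174.71779064] [0.22637553 3.22616202 0.08332504] [-9.4138537  -0.13447194  2.06794496]
```

The drag now plateaus at about 9.5 N while the blade still creeps forward, with fz only 2 N. That is the snug catch, with an estimated lift of about 0.4 mm. I'll let it settle, check once more and hand in.

Emit:
move_arm --pt "0 0 0 0 0 0 0" --pt "0 0 0 0 0 0 0" --pt "0 0 0 0 0 0 0" --pt "0 0 0 0 0 0 0"

```text
time_s: 23.65
tcp_pos: [0.5877, 0.1038, 0.0134]
eef_rot: [-179.6, 1.6, -174.7]
contact_force: [-9.6, -0.1, 2.3]
gripper_width: 0.0237
```

Run:
```python
from h import *
s=get_state();print(s['time_s'],s['tcp_pos'],s['eef_rot'],s['contact_force'],s['gripper_width'],abs(s['qd']).max())
t=capture('top');a=np.load('pics/t0.npz')['frame'].astype(int);b=t['frame'].astype(int)
for n,(x,y) in dict(driver=(160,235),spanner=(193,190),tape=(399,142),bottle=(411,175)).items(): print(n,abs(a-b)[y-20:y+20,x-12:x+12].mean().round(1))
print(close_job())
```

```text
23.65 [0.58771064 0.1038096  0.01342971] [-179.59220258    1.61524002 -174.71576378] [-9.57137272 -0.14275111  2.29620881] 0.02374908898569398 0.08343622500839139
driver 38.6
spanner 45.2
tape 20.8
bottle 17.3
the job is handed in; nothing more can be done
None
```

The gauge is in the press mouth, thin end first and dragging snugly, and I handed the job in at 23.7 s still gripping the handle. No verdict was reported.

**What I did**
- **Obstacle:** a boom hung over the gauge, so I gripped it first with the tool leaning back 20°.
- **Missed grasp:** the first close shut on nothing, because the real fingertips are about 31 mm short of the reported TCP. The gauge did not move, and a deeper second grasp held.
- **Regrasp:** the leaning tool could not get low enough in front of the press. I set the gauge down beside the press, gripped it again with the tool nearly vertical, then slid it along the lower platen.

**Last readings**
- **Catch:** drag rose from about 1–2 N to about 9.5 N and levelled off while the blade still crept forward. Vertical force was about 2 N.
- **Depth and lift:** the tip is about 92 mm inside the upper edge, slightly past the stated 90 mm maximum but within my few-millimetre error. I estimate the lift at about 0.4 mm from how far the blade went after the catch; I did not measure it.
- **Pose:** about centred, within a couple of degrees of straight and level. The fingers are 23.7 mm apart and the arm is at rest.

**Weak points**
- **Peak push:** drag reached nearly 13 N for a moment, partly from my own downward pressure, before I eased off.
- **Bystanders:** my last image check is inconclusive. It compared the start and end top views, and they differed around all four things, most at the screwdriver and spanner. The arm in view or its shadow may explain that; I did not look at the picture. No planned path went near them, and I felt no unexpected contact.

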